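# Rock the gummed-up keeper knob free and take out the tamper

### The arm

A 6-joint arm with a two-finger parallel gripper is mounted at the origin on a cart in front of the work surface, level with it; the furniture and walls round the work are solid. World frame = base frame: x ahead of the robot, y to its left, z up, the work surface at z = 0. Lengths are in m, angles in rad, forces in N, time in s.
With the tool pointing down it reaches from about 0.3 to 0.75 m from the base axis. Payload 8.5 kg.
Tool frame: the origin (TCP) lies at the very end of the fingers, on their centre line; the grasp point (between the pads) lies 19 mm behind it (ctrl.grip_depth is the distance from the TCP to the grasp point, in m); z points along the fingers, y is the line along which they close (so a half turn about z gives the same grasp; the last joint's range is limited). The gripper opens to 88 mm and grips with 3 to 60 N. Pads are 18 mm wide; open, the fingers measure 123 mm over their backs; the gripper's body (75 mm by 187 mm) begins 45 mm behind the grasp point.
Start: joints at [0.939, 0.381, 1.297, -0, 1.464, -0.215], TCP at [0.223, 0.503, 0.239] pointing down, gripper open.
Joint ranges: [-3.11, 3.11], [-0.89, 2.33], [0.22, 2.48], [-1.42, 4.56], [0.17, 2.85], [-2.88, 2.88]. Speed limits (rad/s): [2.39, 2.39, 3.14, 3.14, 3.14, 3.14].

### API

Orientations are given as a 3x3 rotation matrix whose columns are the frame's x, y, z axes.
In Python, from bench import state, optics, hand_in, ctrl gives the robot as it stands.
- The arm moves only by the tool move_arm, never from a script. Its argument "commands" is a list that holds one entry, the list of rows, each a list of 7 numbers: the turn, a rotation vector about the tool's x, y, z normalised to -1 to 1, where 1 is 90 degrees, then the shift along the tool's x, y, z normalised to -1 to 1, where 1 is 25 cm, then the finger opening in mm, from 0 to 88.1. A call has 1 to 10 rows; each row is the pose to reach, as a shift and turn from the pose commanded when the call began, along the tool's axes at that moment; what a row does not reach only later rows make up. A row lasts 1/10 s, in which the tool goes at most 50 mm and 8.59 degrees, less where a joint would pass 70% of its speed; a pose out of reach is approached as far as the arm can. A call with a number of a shift or a turn outside -1 to 1 is refused whole. A call with a gripper value outside its range is refused whole. The fingers move at their own pace and stop on an object; "grip_force" is the grip in N (left out, the last holds). Time passes only in rows, so rows that repeat a pose let the fingers close. It gives the time, the measured TCP pose, the force, the opening and the grip force at its end, in the units of the state.
- state(): the state, without advancing time (a new reading comes with each control period).
- optics.snapshot(name): name is "scene" or "top"; returns a dict with "color" (400x640x3 uint8, red, green, blue), "z_map" (400x640 float32, m along the optical axis (not along the pixel's ray), 0 where there is no reading), "fx", "fy", "cx", "cy" (pixels), "R" (3x3) and "t" (3): a world point X has camera coordinates R X + t. Camera axes: x right, y down, z forward; pixel columns grow to the right and rows downward; lengths in m; the calibration is good to about 2 mm. A picture is of the moment at which its call begins.
- hand_in(): hands the job in; it is judged then, once.
Trained networks look in a picture, given as the dict that the camera call returned (one of the last four; its "shot" number tells which), for a name from the list of things; names that differ only in an ending like _2 or _b are one class to them, and where a whole thing is asked for, a point or a joint stands for the part that bears it (a point fixed in the world has none). Each returns a list of dicts, best first, with "confidence" (0 to 1); they miss things now and then, are a little off and sometimes report something else, mostly with a low value. They report only what shows in the picture. A call takes as long as a camera call. They do not tell look-alikes from the thing itself.
- optics.trace(target, picture): "mask" (400x640 bool, what is visible of it) and "rect" ([left, top, right, bottom] in pixels, round what is visible of it).
The state is a dict: "clock": time; "q": joint angles; "qd": joint speeds; "tau": joint torques, N m; "ee_pos": TCP position; "orientation": TCP orientation; "contact_force": force on the tool from outside, world axes, zero at the start; "ft_torque": the same for the moment, N m; "grip_width": finger opening in m; "grip_force": force on a finger pad.
Only numpy, scipy, OpenCV 4.12 (cv2) and the standard library are available. Lean on these libraries where they do the work, as an engineer would, in place of code of your own. Each camera call takes 0.05 s, during which the arm holds its last target. There are 200 camera calls.

### The job

The keeper that locks the coffee tamper in its wooden dock is gummed up with dried grounds: rock its black wing knob gently back and forth in small arcs, never wrenching so hard that the stem shears, until it breaks free, and then swing the steel keeper bar anticlockwise (seen from above) a good 60 degrees or more, clear of the tamper. Then lift the tamper straight out of its socket and set it down gently, upright and wholly on the black rubber mat. Leave the keeper open and the other things on the worktop where they are.

Things in the scene. Friction and masses are not known exactly. Their poses are not given: they have to be found in the camera images.
- dock: Fixed dark wooden block, 190 x 92 x 14 mm, standing on the worktop. Origin: centre of its underside. Its own +x runs from the wing knob (axis at x = -47.5 mm, y = 0) to the round socket of the tamper (axis at x = +47.5 mm, y = 0); z up.
- socket (a point): Centre of the socket's floor, 5 mm above the worktop. The socket is a round hole, 61 mm wide and 9 mm deep, in the dock's top (14 mm above the worktop).
- keeper (a joint): Angle (rad) of the steel keeper bar about its post, positive anticlockwise from above, range -0.4 to 1.7. At 0 the bar points along the dock's +x and blocks the tamper's foot; from 0.6 on it is clear. While gummed up it moves only 0.06 to 0.16 rad either way, to firm stops that no steady one-way push overcomes; bar at 28 to 35 mm height. See keeper_tip.
- keeper_tip (a point): End of the bar, 74 mm from the post's axis. Only alternate pushes to the stop on both sides (0.15 to 0.25 N m) grind the dried grounds away: each lets the bar creep a little further, a repeat on the same side does nothing. After 2 to 4 rocks (it varies) the positive side no longer stops and it turns on easily (0.03 N m) and stays where left.
- wing_knob (a joint): Wind-up (rad) of the wing knob relative to the keeper: the stem between them is a torsion spring of 2.0 N m/rad, 0 when unloaded. The knob's own angle is keeper plus this. Some 0.08 to 0.12 rad of wind-up is needed to grind; beyond 0.2 rad (0.4 N m) either way the stem shears.
- knob_grip (a point): Point on the knob's vertical axis, 82 mm above the worktop, inside its black plastic wing: a flat upright plate 58 mm long (along this point's x), 12 mm thick (along its y), from 58 to 94 mm above the worktop; under it a hub 24 mm across up to 61 mm. Pinch it from above across its thickness. The wing lies along the dock's x at the start.
- tamper_mid (a point): Centre, half-way up, of the tamper, 83 mm high, about 0.36 kg: round steel foot 58 mm across, its rim 12 mm high and sloping up to a neck 19 mm across at 21 mm; above that a wooden handle that widens to 37 to 39 mm at 62 to 70 mm above the underside, and a rounded top. This point is 41.5 mm above the underside; z along its axis. At the start it stands in the socket.
- tamper: The same tamper; origin at the centre of its underside.
- mat_top (a point): Centre of the upper face of the fixed black rubber mat, 120 mm (its x) by 150 mm (its y), 6 mm thick.
- mat: The mat itself; origin under its centre.
- shot_glass: Bystander: small glass, 47 mm wide, 58 mm high, behind the dock.
- teaspoon: Bystander: steel teaspoon 130 mm long, behind the mat.
- milk_pitcher: Bystander: steel milk pitcher, 98 mm high.
- espresso_cup: Bystander: espresso cup with handle, 49 mm high.
- portafilter: Bystander: portafilter with wooden handle, 203 mm long, to the right.
- biscuit_bar: Bystander: wrapped biscuit bar, 150 mm long, to the left.
There are look-alikes about, which are no part of the job. What is shaped like the tamper but pink is not meant.

How it is judged:
By the outcome, as a careful person would: the job done as asked, in the order asked, and still so for the second after the job is handed in, with the robot touching nothing.
It also fails if it takes over 69 s, if anything falls off the work surface, if the arm or the gripper's body presses on something with over 40 N, if the wrist force passes 120 N, or if a joint passes its speed limit or range.

## Working session

There is one attempt and no reset: what is moved stays moved. The work goes in short steps, Python scripts to look and compute and a tool call to move; the robot and the scene stay as the last step left them, time stands still between calls to the robot, and variables do not carry over. Pictures are saved under pics/ and viewed, at most 10 in all, crops included, and the job is handed in when it is done.

Besides the shell and the picture viewer there is one more tool, called after "Emit:" by a JSON object that holds its "name" and its "arguments". move_arm: Moves the arm, as the interface text tells. Scaled input: -1 to 1 covers 25 cm each way for a shift and 90 degrees each way for a turn. Its arguments: {"type":"object","properties":{"commands":{"type":"array","items":{"type":"array","items":{"type":"array","items":{"type":"number"}}}},"grip_force":{"type":"number"}},"required":["commands"]}

```bash
mkdir -p pics; ls; cat > h.py <<'E'
import numpy as np, cv2
from bench import state, optics, hand_in, ctrl
def pts(p,m):
    v,u=np.nonzero(m&(p["z_map"]>0)); z=p["z_map"][v,u]
    c=np.c_[(u-p["cx"])/p["fx"]*z,(v-p["cy"])/p["fy"]*z,z]
    return (c-p["t"])@np.asarray(p["R"])
def save(p,n): cv2.imwrite("pics/"+n+".png",p["color"][:,:,::-1])
E
python3 - <<'E'
from h import *
s=state(); print(s)
for n in("scene","top"):
    p=optics.snapshot(n); save(p,n+"0")
    for t in("dock","keeper","wing_knob","tamper","mat","shot_glass","teaspoon","milk_pitcher","espresso_cup","portafilter","biscuit_bar"):
        for r in optics.trace(t,p)[:3]:
            w=pts(p,r["mask"])
            if len(w): print(n,t,round(r["confidence"],2),np.round(r["rect"]),np.round(np.median(w,0),3),np.round(np.percentile(w,2,0),3),np.round(np.percentile(w,98,0),3))
E
```

```text
pics
{'clock': 0.0, 'q': array([ 9.38718149e-01,  3.81204967e-01,  1.29822865e+00, -8.09646247e-06,
        1.46358167e+00, -2.15308630e-01]), 'qd': array([ 0.00141817, -0.00059191, -0.00054961, -0.00076071, -0.00063392,
        0.00135427]), 'tau': array([ 6.17304959e-04, -4.37938070e+01, -2.24551427e+01,  7.13478774e-02,
        3.53681040e-02, -1.41251303e-04]), 'ee_pos': array([0.22249245, 0.50269769, 0.23814378]), 'orientation': array([[-9.14401654e-01,  4.04807263e-01, -8.34030485e-04],
       [ 4.04808014e-01,  9.14400975e-01, -1.15254024e-03],
       [ 2.96081628e-04, -1.39150693e-03, -9.99998988e-01]]), 'contact_force': array([ 0.78078041, -0.10040675, -0.31929607]), 'ft_torque': array([ 0.02866789, -0.02842183, -0.03698988]), 'grip_force': 0.0, 'grip_width': 0.08798792105788687}
scene dock 0.93 [256. 180. 305. 222.] [0.447 0.12  0.012] [ 0.41   0.012 -0.001] [0.5   0.196 0.088]
scene keeper 0.53 [270. 180. 286. 202.] [0.452 0.141 0.053] [0.442 0.093 0.027] [0.47  0.167 0.094]
scene wing_knob 0.51 [269. 177. 279. 194.] [0.452 0.146 0.076] [0.446 0.123 0.054] [0.464 0.181 0.0
[... 2430 characters left out ...]
24.] [0.555 0.078 0.028] [0.526 0.059 0.005] [0.57  0.099 0.06 ]
top teaspoon 0.49 [350. 191. 391. 198.] [ 0.584 -0.108  0.003] [ 0.572 -0.2   -0.003] [ 0.6   -0.081  0.011]
top teaspoon 0.37 [264. 242. 290. 250.] [0.455 0.156 0.088] [0.45  0.128 0.01 ] [0.486 0.183 0.097]
top milk_pitcher 0.59 [318. 146. 338. 181.] [ 0.677 -0.038  0.048] [ 0.627 -0.064  0.01 ] [ 0.706 -0.008  0.091]
top milk_pitcher 0.32 [268. 246. 301. 259.] [0.455 0.144 0.046] [0.445 0.09  0.011] [0.48  0.177 0.097]
top milk_pitcher 0.31 [263. 245. 290. 250.] [0.454 0.155 0.091] [0.45  0.128 0.059] [0.464 0.182 0.097]
top biscuit_bar 0.74 [166. 254. 219. 286.] [0.464 0.399 0.012] [ 0.445  0.328 -0.   ] [0.488 0.471 0.019]
```

```bash
python3 - <<'E'
from h import *
p=optics.snapshot("top")
c=p["color"][180:300,210:410,::-1]; cv2.imwrite("pics/c1.png",cv2.resize(c,None,fx=4,fy=4,interpolation=cv2.INTER_CUBIC))
m=np.ones(p["z_map"].shape,bool); w=pts(p,m)
def box(sel,n):
    q=w[sel][:,:2]; r=cv2.minAreaRect((q*1000).astype(np.float32)); print(n,len(q),np.round(np.median(w[sel],0),4),r)
x,y,z=w.T
reg=(x>.38)&(x<.53)&(y>-.01)&(y<.23)
box(reg&(z>.009)&(z<.1)&(x<.51),"dock")
box(reg&(y>.115)&(z>.085)&(z<.1),"wing")
box(reg&(y>.0)&(y<.115)&(z>.055)&(z<.1),"handle")
box((x>.41)&(x<.565)&(y<-.02)&(y>-.22)&(z>.0035)&(z<.02),"mat")
k=reg&(z>.024)&(z<.042); box(k,"bar"); 
E
```

```text
dock 2006 [0.4527 0.1103 0.0147] ((459.10064697265625, 115.41736602783203), (93.78767395019531, 202.48695373535156), 2.3806586265563965)
wing 97 [0.4572 0.1548 0.0931] ((457.8411865234375, 155.43490600585938), (12.045353889465332, 55.90739059448242), 1.0662733316421509)
handle 168 [0.4587 0.0617 0.0836] ((487.6771240234375, 65.73709106445312), (92.58207702636719, 37.77864456176758), 10.108573913574219)
mat 1463 [ 0.4947 -0.1229  0.0059] ((487.9466247558594, -118.4736557006836), (196.89468383789062, 152.9033660888672), 89.74424743652344)
bar 161 [0.4564 0.1153 0.034 ] ((486.77923583984375, 112.64933776855469), (81.20858764648438, 120.501708984375), 4.792864799499512)
```

View pics/c1.png

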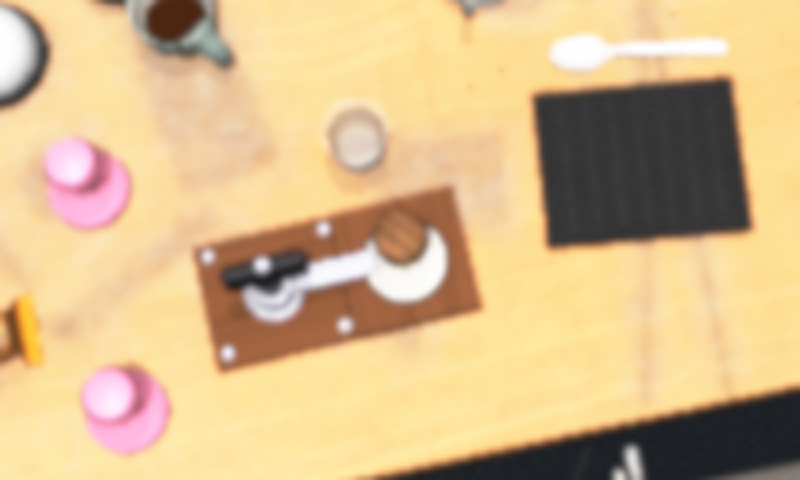

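View pics/scene0.png

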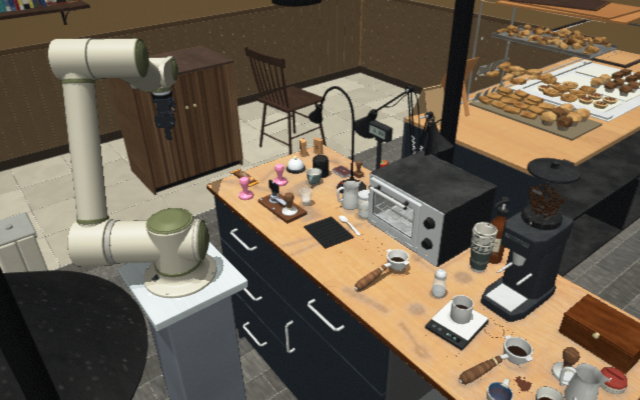

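```bash
cat >> h.py <<'E'
def onplane(p,u,v,h):
    R=np.asarray(p["R"]); C=-R.T@p["t"]
    d=np.c_[(u-p["cx"])/p["fx"],(v-p["cy"])/p["fy"],np.ones(len(u))]@R
    return (C+d*((h-C[2])/d[:,2])[:,None])[:,:2]
def rect(p,m,h):
    m=m.astype(np.uint8); c=max(cv2.findContours(m,cv2.RETR_EXTERNAL,cv2.CHAIN_APPROX_NONE)[0],key=cv2.contourArea)[:,0].astype(float)
    return cv2.minAreaRect((onplane(p,c[:,0],c[:,1],h)*1000).astype(np.float32))
E
python3 - <<'E'
from h import *
p=optics.snapshot("top")
print(p["fx"],-np.asarray(p["R"]).T@p["t"])
print("dock",rect(p,optics.trace("dock",p)[0]["mask"],.014))
print("mat",rect(p,optics.trace("mat",p)[0]["mask"],.006))
hsv=cv2.cvtColor(p["color"],cv2.COLOR_RGB2HSV)
W=pts(p,np.ones((400,640),bool)); zm=p["z_map"]>0
Z=np.zeros((400,640,3)); Z[zm]=W
x,y,z=Z[...,0],Z[...,1],Z[...,2]
def near(cx,cy,r): return (abs(x-cx)<r)&(abs(y-cy)<r)
print("wing",rect(p,near(.457,.155,.045)&(z>.086)&(y>.11),.094))
m=near(.457,.06,.03)&(z>.06); print("handle",rect(p,m,.075),np.median(Z[m],0))
top=m&(z>.085); print(Z[top].mean(0))
m=near(.457,.155,.05)&(z>.086); q=Z[m]; print(q.mean(0)); u,s,vt=np.linalg.svd(q[:,:2]-q[:,:2].mean(0)); print(vt[0])
m=(z<.04)&(z>.026)&near(.455,.115,.03); q=Z[m]; print("bar",len(q),q.mean(0),np.linalg.svd(q[:,:2]-q[:,:2].mean(0))[2][0])
E
```

```text
475.8513918737331 [0.14169262 0.07218007 1.3338818 ]
dock ((586.786376953125, -98.96128845214844), (44.2201042175293, 21.875789642333984), 77.8746337890625)
mat ((500.3385009765625, -121.71770477294922), (150.3294677734375, 122.90914154052734), 83.2413558959961)
wing ((456.48779296875, 155.1067657470703), (13.040849685668945, 55.70889663696289), 1.5728590488433838)
handle ((460.1999816894531, 60.509193420410156), (37.495601654052734, 36.81035232543945), 32.737735748291016) [0.45812647 0.06136445 0.08361167]
[0.46116302 0.06110902 0.08724433]
[0.45731919 0.15523742 0.09220415]
[-0.03896951  0.9992404 ]
bar 109 [0.45830653 0.11216507 0.03380644] [-0.1144781   0.99342577]
```

Emit:
{"name": "move_arm", "arguments": {"commands": [[[0,0,0.714,-0.96,-0.6,0.2,45],[0,0,0.714,-0.96,-0.6,0.2,45],[0,0,0.714,-0.96,-0.6,0.2,45],[0,0,0.714,-0.96,-0.6,0.2,45],[0,0,0.714,-0.96,-0.6,0.2,45],[0,0,0.714,-0.96,-0.6,0.2,45],[0,0,0.714,-0.96,-0.6,0.2,45],[0,0,0.714,-0.96,-0.6,0.2,45],[0,0,0.714,-0.96,-0.6,0.2,45]]]}}

```text
clock: 2.3
ee_pos: [0.3816, 0.2683, 0.1888]
orientation: [[-0.031, 1.0, 0.0], [1.0, 0.031, 0.0], [0.0, 0.0, -1.0]]
contact_force: [0.1, 0.7, 0.1]
grip_width: 0.0448
grip_force: 0.0
```

```bash
cat >> h.py <<'E'
def go(target,yaw_y):
    "rows' turn z and shift units to reach target xyz, tool y at yaw (deg)"
    s=state(); R=s["orientation"]; cur=np.degrees(np.arctan2(R[1,1],R[0,1]))
    d=R.T@(np.array(target)-s["ee_pos"])
    print("t",round(s["clock"],2),"pos",np.round(s["ee_pos"],4),"yaw",round(cur,2),"z",np.round(R[:,2],4),"F",np.round(s["contact_force"],2),"M",np.round(s["ft_torque"],3),"w",round(s["grip_width"]*1e3,1),"gf",s["grip_force"])
    print("turn",-(yaw_y-cur)/90,"shift",np.round(d/.25,3))
E
python3 -c "
from h import *
go([.457,.155,.12],1.8)"
```

```text
t 2.3 pos [0.3816 0.2683 0.1888] yaw 1.79 z [ 1.e-04  0.e+00 -1.e+00] F [0.06 0.72 0.09] M [-0.049  0.052  0.079] w 44.8 gf 0.0
turn -0.00012572088279898776 shift [-0.462  0.287  0.275]
```

Emit:
{"name": "move_arm", "arguments": {"commands": [[[0,0,0,-0.462,0.287,0.275,45],[0,0,0,-0.462,0.287,0.275,45],[0,0,0,-0.462,0.287,0.275,45],[0,0,0,-0.462,0.287,0.275,45],[0,0,0,-0.462,0.287,0.275,45]]]}}

```text
clock: 2.8
ee_pos: [0.4569, 0.1551, 0.1197]
orientation: [[-0.032, 0.999, -0.001], [0.999, 0.032, 0.0], [0.0, -0.001, -1.0]]
contact_force: [-0.6, -0.9, 0.0]
grip_width: 0.0451
grip_force: 0.0
```

```bash
python3 - <<'E'
from h import *
go([.457,.155,.066],1.8)
p=optics.snapshot("top"); c=p["color"][190:290,240:360,::-1]; cv2.imwrite("pics/c2.png",cv2.resize(c,None,fx=5,fy=5,interpolation=cv2.INTER_CUBIC))
for i in range(4): 
    optics.snapshot("top"); print(state()["ft_torque"])
E
```

```text
t 2.8 pos [0.4569 0.1551 0.1197] yaw 1.86 z [-1.1e-03  1.0e-04 -1.0e+00] F [-0.59 -0.88  0.01] M [-0.043  0.048  0.007] w 45.1 gf 0.0
turn 0.0006890218155954229 shift [-0.     0.001  0.215]
[-0.05682335  0.01972437 -0.04349811]
[-0.05808149  0.03585698 -0.02847267]
[-0.02426354  0.10799412 -0.00638899]
[-0.06104557  0.06763328  0.00303769]
```

View pics/c2.png

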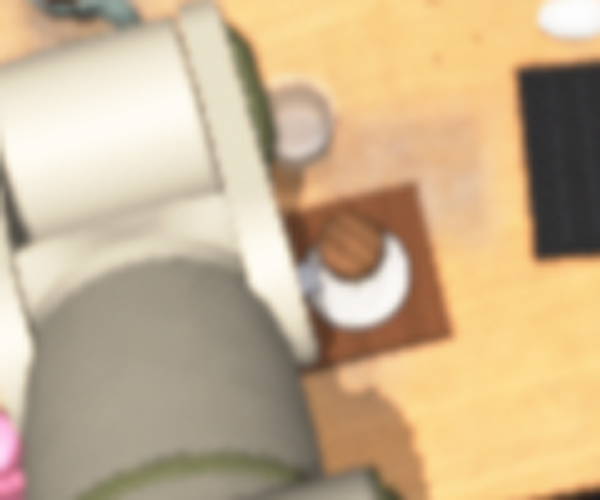

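Emit:
{"name": "move_arm", "arguments": {"commands": [[[0,0,0,0,0,0.11,45],[0,0,0,0,0,0.215,45],[0,0,0,0,0,0.215,35],[0,0,0,0,0,0.215,20],[0,0,0,0,0,0.215,16],[0,0,0,0,0,0.215,16]]], "grip_force": 30}}

```text
clock: 3.65
ee_pos: [0.4574, 0.1557, 0.0674]
orientation: [[-0.033, 0.999, 0.002], [0.999, 0.033, 0.0], [0.0, 0.002, -1.0]]
contact_force: [0.0, -0.8, 0.2]
grip_width: 0.0167
grip_force: 0.0
```

```bash
python3 -c "
from h import *
go([.457,.155,.066],1.8)"
```

```text
t 3.65 pos [0.4574 0.1557 0.0674] yaw 1.88 z [ 2.2e-03  2.0e-04 -1.0e+00] F [ 0.02 -0.8   0.22] M [-0.098  0.047  0.006] w 16.7 gf 0.0
turn 0.0008435995618869812 shift [-0.003 -0.002  0.006]
```

Emit:
{"name": "move_arm", "arguments": {"commands": [[[0,0,0,0,0,0,8],[0,0,0,0,0,0,8],[0,0,0,0,0,0,8],[0,0,0,0,0,0,8]]]}}

```text
clock: 4.05
ee_pos: [0.4587, 0.1556, 0.0673]
orientation: [[-0.032, 0.999, 0.005], [0.999, 0.032, 0.001], [0.0, 0.005, -1.0]]
contact_force: [5.4, 1.3, 0.2]
grip_width: 0.0119
grip_force: 30.0
```

```bash
python3 -c "
from h import *
go([.457,.155,.066],1.8)
for i in range(3): optics.snapshot('top'); s=state(); print(s['ft_torque'],s['contact_force'])"
```

```text
t 4.05 pos [0.4587 0.1556 0.0673] yaw 1.84 z [ 5.1e-03  6.0e-04 -1.0e+00] F [5.39 1.28 0.2 ] M [ 0.116 -0.652  0.02 ] w 11.9 gf 30.011073094792664
turn 0.00048457167391300596 shift [-0.002 -0.007  0.005]
[ 0.16420048 -0.67838379  0.05529982] [6.13270532 1.28941103 0.56152628]
[ 0.15739341 -0.68022397 -0.03839297] [3.91703556 0.86676108 0.53926745]
[ 0.13246899 -0.70008946  0.02765158] [ 5.47271005  1.14645849 -0.0596128 ]
```

Emit:
{"name": "move_arm", "arguments": {"commands": [[[0,0,-0.02,0,0.008,0,8],[0,0,-0.04,0,0.008,0,8],[0,0,-0.05,0,0.008,0,8],[0,0,-0.05,0,0.008,0,8]]]}}

```text
clock: 4.6
ee_pos: [0.4589, 0.1556, 0.0672]
orientation: [[-0.111, 0.994, 0.001], [0.994, 0.111, 0.0], [0.0, 0.001, -1.0]]
contact_force: [-2.2, 0.2, 6.5]
grip_width: 0.0117
grip_force: 30.0
```

```bash
cat >> h.py <<'E'
def look(n=4):
    a=[];f=[]
    for i in range(n): optics.snapshot('top'); s=state(); a.append(s['ft_torque']); f.append(s['contact_force'])
    R=s["orientation"]; print("t",round(s["clock"],2),"knob rad",round(np.arctan2(R[1,1],R[0,1])-.0321,4),"M",np.mean(a,0).round(3),"F",np.mean(f,0).round(1),s["ee_pos"].round(4))
E
python3 -c "
from h import *
look()"
```

```text
t 4.8 knob rad 0.0789 M [-0.011  0.461 -0.029] F [-2.1 -0.1  6.2] [0.4589 0.1557 0.0673]
```

Emit:
{"name": "move_arm", "arguments": {"commands": [[[0,0,-0.015,0,0,0,8],[0,0,-0.03,0,0,0,8],[0,0,-0.03,0,0,0,8]]]}}

```text
clock: 5.1
ee_pos: [0.4589, 0.1557, 0.0673]
orientation: [[-0.158, 0.987, 0.001], [0.987, 0.158, 0.0], [0.0, 0.001, -1.0]]
contact_force: [-2.6, -0.0, 6.7]
grip_width: 0.0116
grip_force: 30.0
```

```bash
python3 -c "
from h import *
look()"
```

```text
t 5.3 knob rad 0.126 M [-0.005  0.478 -0.015] F [-2.2  0.8  6.3] [0.4589 0.1556 0.0673]
```

Emit:
{"name": "move_arm", "arguments": {"commands": [[[0,0,-0.015,0,0,0,8],[0,0,-0.03,0,0,0,8],[0,0,-0.03,0,0,0,8]]]}}

```text
clock: 5.6
ee_pos: [0.4589, 0.1557, 0.0673]
orientation: [[-0.204, 0.979, 0.001], [0.979, 0.204, 0.0], [0.0, 0.001, -1.0]]
contact_force: [-2.1, 0.3, 7.0]
grip_width: 0.0119
grip_force: 30.0
```

```bash
python3 -c "
from h import *
look()"
```

```text
t 5.8 knob rad 0.1729 M [ 0.015  0.486 -0.094] F [-1.8  0.4  6.5] [0.4589 0.1557 0.0673]
```

Emit:
{"name": "move_arm", "arguments": {"commands": [[[0,0,-0.02,0,0,0,8],[0,0,-0.038,0,0,0,8],[0,0,-0.038,0,0,0,8]]]}}

```text
clock: 6.1
ee_pos: [0.459, 0.1557, 0.0673]
orientation: [[-0.262, 0.965, 0.001], [0.965, 0.262, 0.0], [0.0, 0.001, -1.0]]
contact_force: [-1.3, 0.8, 6.1]
grip_width: 0.0122
grip_force: 30.0
```

```bash
python3 -c "
from h import *
look()"
```

```text
t 6.3 knob rad 0.2324 M [ 0.001  0.448 -0.216] F [-2.   0.7  6.3] [0.459  0.1557 0.0673]
```

Emit:
{"name": "move_arm", "arguments": {"commands": [[[0,0,-0.012,0,0,0,8],[0,0,-0.012,0,0,0,8],[0,0,0.05,0,0,0,8],[0,0,0.1,0,0,0,8],[0,0,0.15,0,0,0,8],[0,0,0.2,0,0,0,8],[0,0,0.2,0,0,0,8]]]}}

```text
clock: 7.0
ee_pos: [0.4589, 0.1556, 0.0672]
orientation: [[0.051, 0.999, 0.001], [0.999, -0.051, 0.0], [0.0, 0.001, -1.0]]
contact_force: [-1.6, 0.4, 6.1]
grip_width: 0.0119
grip_force: 30.0
```

```bash
python3 -c "
from h import *
look()"
```

```text
t 7.2 knob rad -0.0812 M [0.025 0.504 0.023] F [-1.9  0.3  6.6] [0.4589 0.1557 0.0672]
```

Free so far; go further to −0.14 and −0.19.

Emit:
{"name": "move_arm", "arguments": {"commands": [[[0,0,0.02,0,0,0,8],[0,0,0.04,0,0,0,8],[0,0,0.04,0,0,0,8]]]}}

```text
clock: 7.5
ee_pos: [0.4589, 0.1557, 0.0673]
orientation: [[0.112, 0.994, 0.001], [0.994, -0.112, 0.0], [0.0, 0.001, -1.0]]
contact_force: [-2.2, -0.0, 6.8]
grip_width: 0.0117
grip_force: 30.0
```

```bash
python3 -c "
from h import *
look()"
```

```text
t 7.7 knob rad -0.1437 M [0.017 0.488 0.153] F [-2.4  0.5  6. ] [0.4589 0.1557 0.0673]
```

Emit:
{"name": "move_arm", "arguments": {"commands": [[[0,0,0.015,0,0,0,8],[0,0,0.029,0,0,0,8],[0,0,0.029,0,0,0,8]]]}}

```text
clock: 8.0
ee_pos: [0.4588, 0.1557, 0.0673]
orientation: [[0.157, 0.988, 0.001], [0.988, -0.157, 0.0], [0.0, 0.001, -1.0]]
contact_force: [-2.1, 0.0, 5.6]
grip_width: 0.0116
grip_force: 30.0
```

```bash
python3 -c "
from h import *
look()"
```

```text
t 8.2 knob rad -0.1892 M [0.005 0.491 0.203] F [-1.9  0.8  6.4] [0.4588 0.1557 0.0673]
```

Emit:
{"name": "move_arm", "arguments": {"commands": [[[0,0,-0.06,0,0,0,8],[0,0,-0.12,0,0,0,8],[0,0,-0.18,0,0,0,8],[0,0,-0.23,0,0,0,8],[0,0,-0.255,0,0,0,8],[0,0,-0.255,0,0,0,8]]]}}

```text
clock: 8.8
ee_pos: [0.459, 0.1557, 0.0673]
orientation: [[-0.241, 0.97, 0.001], [0.97, 0.241, 0.0], [0.0, 0.001, -1.0]]
contact_force: [-2.1, 0.8, 6.6]
grip_width: 0.0118
grip_force: 30.1
```

```bash
python3 -c "
from h import *
look()"
```

```text
t 9.0 knob rad 0.2103 M [ 0.     0.459 -0.191] F [-1.6  0.3  5.9] [0.459  0.1557 0.0673]
```

Emit:
{"name": "move_arm", "arguments": {"commands": [[[0,0,-0.012,0,0,0,8],[0,0,-0.02,0,0,0,8],[0,0,-0.02,0,0,0,8]]]}}

```text
clock: 9.3
ee_pos: [0.459, 0.1557, 0.0673]
orientation: [[-0.271, 0.963, 0.001], [0.963, 0.271, 0.0], [0.0, 0.001, -1.0]]
contact_force: [-2.5, 0.9, 6.0]
grip_width: 0.0119
grip_force: 30.1
```

```bash
python3 -c "
from h import *
look()"
```

```text
t 9.5 knob rad 0.2417 M [-0.013  0.45  -0.217] F [-2.3  0.5  6.1] [0.459  0.1557 0.0673]
```

Emit:
{"name": "move_arm", "arguments": {"commands": [[[0,0,0.06,0,0,0,8],[0,0,0.12,0,0,0,8],[0,0,0.18,0,0,0,8],[0,0,0.24,0,0,0,8],[0,0,0.275,0,0,0,8],[0,0,0.275,0,0,0,8]]]}}

```text
clock: 10.1
ee_pos: [0.4588, 0.1557, 0.0672]
orientation: [[0.158, 0.987, 0.001], [0.987, -0.158, 0.0], [0.0, 0.001, -1.0]]
contact_force: [-2.5, 2.1, 6.6]
grip_width: 0.0118
grip_force: 30.0
```

```bash
python3 -c "
from h import *
look()"
```

```text
t 10.3 knob rad -0.1892 M [0.037 0.496 0.167] F [-2.3  0.6  6.2] [0.4589 0.1557 0.0673]
```

Emit:
{"name": "move_arm", "arguments": {"commands": [[[0,0,0.015,0,0,0,8],[0,0,0.025,0,0,0,8],[0,0,0.025,0,0,0,8]]]}}

```text
clock: 10.6
ee_pos: [0.4589, 0.1557, 0.0673]
orientation: [[0.196, 0.981, 0.001], [0.981, -0.196, 0.0], [0.0, 0.001, -1.0]]
contact_force: [-2.8, 0.4, 6.7]
grip_width: 0.0116
grip_force: 30.0
```

```bash
python3 -c "
from h import *
look()"
```

```text
t 10.8 knob rad -0.2284 M [0.003 0.52  0.194] F [-2.2  0.7  6.5] [0.4589 0.1557 0.0673]
```

Emit:
{"name": "move_arm", "arguments": {"commands": [[[0,0,-0.06,0,0,0,8],[0,0,-0.12,0,0,0,8],[0,0,-0.18,0,0,0,8],[0,0,-0.24,0,0,0,8],[0,0,-0.3,0,0,0,8],[0,0,-0.3,0,0,0,8]]]}}

```text
clock: 11.4
ee_pos: [0.459, 0.1557, 0.0673]
orientation: [[-0.273, 0.962, 0.001], [0.962, 0.273, 0.0], [0.0, 0.001, -1.0]]
contact_force: [-1.4, 0.6, 6.9]
grip_width: 0.0119
grip_force: 30.1
```

```bash
python3 -c "
from h import *
look()"
```

```text
t 11.6 knob rad 0.2418 M [-0.004  0.432 -0.202] F [-2.   0.3  6.2] [0.4589 0.1557 0.0672]
```

Emit:
{"name": "move_arm", "arguments": {"commands": [[[0,0,-0.01,0,0,0,8],[0,0,-0.02,0,0,0,8],[0,0,-0.02,0,0,0,8]]]}}

```text
clock: 11.9
ee_pos: [0.459, 0.1557, 0.0673]
orientation: [[-0.301, 0.954, 0.001], [0.954, 0.301, 0.0], [0.0, 0.001, -1.0]]
contact_force: [-0.8, 0.1, 6.4]
grip_width: 0.0118
grip_force: 30.1
```

```bash
python3 -c "
from h import *
look()"
```

```text
t 12.1 knob rad 0.2731 M [-0.018  0.456 -0.235] F [-1.5  0.2  6. ] [0.459  0.1557 0.0672]
```

Emit:
{"name": "move_arm", "arguments": {"commands": [[[0,0,0.06,0,0,0,8],[0,0,0.12,0,0,0,8],[0,0,0.18,0,0,0,8],[0,0,0.24,0,0,0,8],[0,0,0.3,0,0,0,8],[0,0,0.32,0,0,0,8],[0,0,0.32,0,0,0,8]]]}}

```text
clock: 12.8
ee_pos: [0.4588, 0.1557, 0.0672]
orientation: [[0.196, 0.981, 0.001], [0.981, -0.196, 0.0], [0.0, 0.001, -1.0]]
contact_force: [-2.6, -0.3, 6.8]
grip_width: 0.0115
grip_force: 30.0
```

```bash
python3 -c "
from h import *
look()"
```

```text
t 13.0 knob rad -0.2284 M [0.003 0.493 0.184] F [-2.5  0.5  6.3] [0.4589 0.1557 0.0672]
```

Push a bit further here, then positive to about 0.27.

Emit:
{"name": "move_arm", "arguments": {"commands": [[[0,0,0.01,0,0,0,8],[0,0,0.022,0,0,0,8],[0,0,0.022,0,0,0,8]]]}}

```text
clock: 13.3
ee_pos: [0.4588, 0.1557, 0.0672]
orientation: [[0.229, 0.973, 0.001], [0.973, -0.229, 0.0], [0.0, 0.001, -1.0]]
contact_force: [-2.0, 0.8, 6.8]
grip_width: 0.0116
grip_force: 30.0
```

```bash
python3 -c "
from h import *
look()"
```

```text
t 13.5 knob rad -0.2629 M [-0.008  0.498  0.23 ] F [-2.7  0.5  6.5] [0.4589 0.1557 0.0673]
```

Emit:
{"name": "move_arm", "arguments": {"commands": [[[0,0,-0.06,0,0,0,8],[0,0,-0.12,0,0,0,8],[0,0,-0.18,0,0,0,8],[0,0,-0.24,0,0,0,8],[0,0,-0.3,0,0,0,8],[0,0,-0.342,0,0,0,8],[0,0,-0.342,0,0,0,8]]]}}

```text
clock: 14.2
ee_pos: [0.4589, 0.1557, 0.0673]
orientation: [[-0.303, 0.953, 0.001], [0.953, 0.303, 0.0], [-0.0, 0.001, -1.0]]
contact_force: [-1.1, -0.0, 6.9]
grip_width: 0.0116
grip_force: 30.0
```

```bash
python3 -c "
from h import *
look()"
```

```text
t 14.4 knob rad 0.2737 M [ 0.     0.456 -0.021] F [-2.4  0.6  6.6] [0.4589 0.1557 0.0673]
```

Emit:
{"name": "move_arm", "arguments": {"commands": [[[0,0,-0.06,0,0,0,8],[0,0,-0.12,0,0,0,8],[0,0,-0.12,0,0,0,8]]]}}

```text
clock: 14.7
ee_pos: [0.4589, 0.1557, 0.0672]
orientation: [[-0.477, 0.879, 0.001], [0.879, 0.477, 0.0], [-0.0, 0.001, -1.0]]
contact_force: [-2.8, 0.0, 6.5]
grip_width: 0.0119
grip_force: 30.0
```

```bash
python3 -c "
from h import *
look(2)"
```

```text
t 14.8 knob rad 0.4623 M [0.006 0.46  0.013] F [-2.3  0.6  6.1] [0.4589 0.1557 0.0673]
```

Emit:
{"name": "move_arm", "arguments": {"commands": [[[0,0,-0.07,0,0,0,8],[0,0,-0.14,0,0,0,8],[0,0,-0.21,0,0,0,8],[0,0,-0.28,0,0,0,8],[0,0,-0.35,0,0,0,8],[0,0,-0.42,0,0,0,8],[0,0,-0.49,0,0,0,8],[0,0,-0.55,0,0,0,8],[0,0,-0.58,0,0,0,8],[0,0,-0.58,0,0,0,8]]]}}

```text
clock: 15.8
ee_pos: [0.4589, 0.1556, 0.0673]
orientation: [[-0.987, 0.163, 0.001], [0.163, 0.987, 0.0], [-0.001, 0.0, -1.0]]
contact_force: [-2.4, 0.6, 7.0]
grip_width: 0.0118
grip_force: 30.0
```

```bash
python3 -c "
from h import *
look(2)"
```

```text
t 15.9 knob rad 1.3734 M [ 0.07   0.385 -0.036] F [-2.5 -0.5  6.1] [0.4589 0.1556 0.0673]
```

Emit:
{"name": "move_arm", "arguments": {"commands": [[[0,0,0,0,0,0,30],[0,0,0,0,0,0,40],[0,0,0,0,0,-0.05,45],[0,0,0,0,0,-0.2,60],[0,0,0,0,0,-0.4,70],[0,0,0,0,0,-0.4,70]]]}}

```text
clock: 16.5
ee_pos: [0.4612, 0.1558, 0.1716]
orientation: [[-0.986, 0.164, 0.011], [0.164, 0.986, 0.001], [-0.01, 0.003, -1.0]]
contact_force: [0.0, 0.3, 0.1]
grip_width: 0.0579
grip_force: 0.0
```

Emit:
{"name": "move_arm", "arguments": {"commands": [[[0,0,0,-0.8,0,0,70],[0,0,0,-0.8,0,0,70],[0,0,0,-0.8,0,0,70],[0,0,0,-0.8,0,0,70],[0,0,0,-0.8,0,0,70]]]}}

```text
clock: 17.0
ee_pos: [0.6603, 0.1208, 0.1636]
orientation: [[-0.986, 0.167, 0.0], [0.167, 0.986, -0.0], [-0.0, -0.0, -1.0]]
contact_force: [-1.4, 0.1, -0.3]
grip_width: 0.0698
grip_force: 0.0
```

```bash
python3 - <<'E'
from h import *
p=optics.snapshot("top"); c=p["color"][180:300,230:410,::-1]; c=cv2.resize(c,None,fx=4,fy=4,interpolation=cv2.INTER_CUBIC)
q=optics.snapshot("scene"); d=cv2.resize(q["color"][160:260,230:380,::-1],None,fx=4,fy=4,interpolation=cv2.INTER_CUBIC)
cv2.imwrite("pics/c3.png",cv2.resize(np.vstack([c[:,:600],d]),None,fx=.66,fy=.66))
print(c.shape,d.shape)
for n,P in(("top",p),("scene",q)):
  for r in optics.trace("tamper",P)[:3]:
    w=pts(P,r["mask"]); h=w[w[:,2]>.06]
    if len(h): print(n,round(r["confidence"],2),r["rect"],h.mean(0).round(4),h.min(0).round(4),h.max(0).round(4))
E
```

```text
(480, 720, 3) (400, 600, 3)
top 0.87 [222.5, 216.1, 242.6, 229.4] [0.5589 0.2721 0.0773] [0.543  0.2546 0.0614] [0.5793 0.2911 0.086 ]
scene 0.82 [278.6, 192.7, 296.5, 216.2] [0.4535 0.0516 0.0761] [0.438  0.0394 0.0604] [0.4709 0.0792 0.0893]
scene 0.61 [271.4, 163.1, 285.0, 184.4] [0.5512 0.257  0.0736] [0.4828 0.145  0.0609] [0.5759 0.2857 0.0898]
scene 0.51 [240.6, 176.8, 251.3, 197.1] [0.3903 0.2613 0.072 ] [0.377  0.2435 0.0604] [0.4064 0.2794 0.0835]
```

View pics/c3.png

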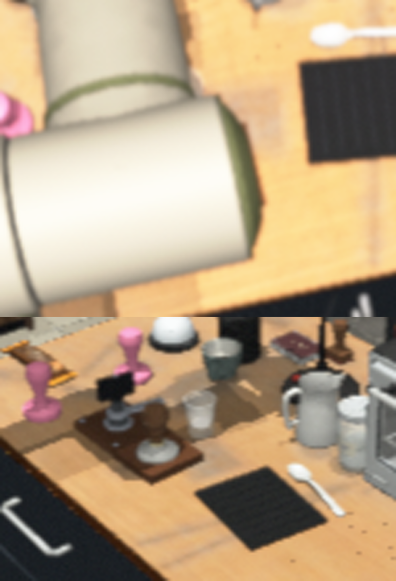

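```bash
python3 -c "
from h import *
go([.461,.061,.14],80.4)"
```

```text
t 17.2 pos [0.6551 0.1229 0.166 ] yaw 80.54 z [-1.2e-03  1.0e-04 -1.0e+00] F [ 0.25 -0.39 -0.25] M [ 0.027 -0.034 -0.042] w 70.1 gf 0.0
turn 0.0016039630267074914 shift [ 0.725 -0.372  0.105]
```

Emit:
{"name": "move_arm", "arguments": {"commands": [[[0,0,0,0.725,-0.372,0.1,70],[0,0,0,0.725,-0.372,0.1,70],[0,0,0,0.725,-0.372,0.1,70],[0,0,0,0.725,-0.372,0.1,70],[0,0,0,0.725,-0.372,0.1,70],[0,0,0,0.725,-0.372,0.1,70]]]}}

```text
clock: 17.8
ee_pos: [0.4606, 0.0609, 0.1422]
orientation: [[-0.986, 0.165, 0.001], [0.165, 0.986, -0.0], [-0.001, 0.0, -1.0]]
contact_force: [0.5, 0.4, -1.1]
grip_width: 0.0699
grip_force: 0.0
```

```bash
python3 - <<'E'
from h import *
look(2); go([.461,.061,.052],80.4)
q=optics.snapshot("scene"); d=cv2.resize(q["color"][150:250,230:350,::-1],None,fx=5,fy=5,interpolation=cv2.INTER_CUBIC)
cv2.imwrite("pics/c4.png",d)
E
```

```text
t 17.9 knob rad 1.3736 M [-0.011  0.033 -0.014] F [ 0.5 -0.1  0. ] [0.463  0.061  0.1421]
t 17.9 pos [0.463  0.061  0.1421] yaw 80.54 z [ 2.8e-03 -2.0e-04 -1.0e+00] F [-0.08 -0.14  0.39] M [ 0.01   0.052 -0.005] w 70.0 gf 0.0
turn 0.0015693695793545872 shift [ 0.009 -0.001  0.361]
```

View pics/c4.png

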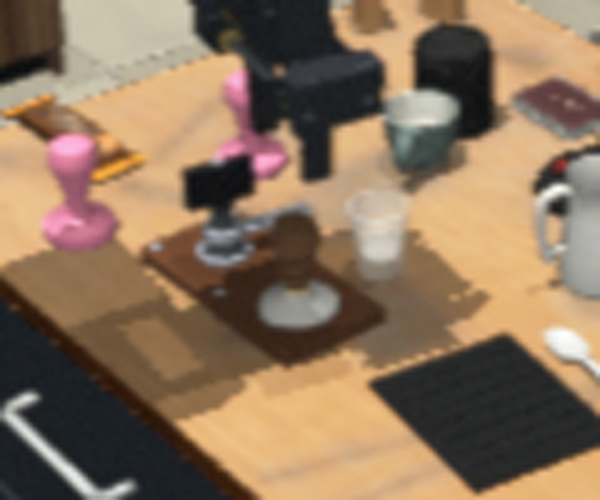

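Emit:
{"name": "move_arm", "arguments": {"commands": [[[0,0,0,0.002,0,0.12,70],[0,0,0,0.002,0,0.24,70],[0,0,0,0.002,0,0.36,65],[0,0,0,0.002,0,0.36,55],[0,0,0,0.002,0,0.36,45],[0,0,0,0.002,0,0.36,42],[0,0,0,0.002,0,0.36,42]]], "grip_force": 10}}

```text
clock: 18.65
ee_pos: [0.4624, 0.0608, 0.0525]
orientation: [[-0.986, 0.165, 0.003], [0.165, 0.986, -0.0], [-0.003, 0.0, -1.0]]
contact_force: [-0.5, -0.3, 0.1]
grip_width: 0.042
grip_force: 0.0
```

Emit:
{"name": "move_arm", "arguments": {"commands": [[[0,0,0,0,0,0,34],[0,0,0,0,0,0,32],[0,0,0,0,0,0,32],[0,0,0,0,0,0,32]]], "grip_force": 10}}

```text
clock: 19.05
ee_pos: [0.4621, 0.0606, 0.0521]
orientation: [[-0.986, 0.165, 0.002], [0.165, 0.986, -0.0], [-0.002, -0.0, -1.0]]
contact_force: [-0.9, -1.2, 7.2]
grip_width: 0.0368
grip_force: 9.4
```

```bash
python3 -c "
from h import *
look(3);go([.5,-.122,.09],80.4)"
```

```text
t 19.2 knob rad 1.3732 M [-0.164  0.134  0.031] F [-0.8 -0.8  7. ] [0.462  0.0606 0.0521]
t 19.2 pos [0.462  0.0606 0.0521] yaw 80.52 z [ 1.9e-03 -5.0e-04 -1.0e+00] F [-0.6  -0.83  7.39] M [-0.143  0.12   0.015] w 36.9 gf 9.39682154345519
turn 0.0013359961690936316 shift [-0.27  -0.695 -0.151]
```

Emit:
{"name": "move_arm", "arguments": {"commands": [[[0,0,0,0,0,0,30],[0,0,0,0,0,0,30],[0,0,0,0,0,-0.02,30],[0,0,0,0,0,-0.04,30],[0,0,0,0,0,-0.06,30],[0,0,0,0,0,-0.09,30],[0,0,0,0,0,-0.13,30],[0,0,0,0,0,-0.18,30],[0,0,0,0,0,-0.2,30],[0,0,0,0,0,-0.2,30]]], "grip_force": 30}}

```text
clock: 20.2
ee_pos: [0.4618, 0.0608, 0.1021]
orientation: [[-0.986, 0.165, 0.002], [0.165, 0.986, -0.0], [-0.002, 0.0, -1.0]]
contact_force: [0.1, 0.3, -4.6]
grip_width: 0.0359
grip_force: 30.0
```

```bash
python3 - <<'E'
from h import *
look(3);go([.5,-.122,.102],80.4)
q=optics.snapshot("scene"); d=cv2.resize(q["color"][150:250,230:350,::-1],None,fx=5,fy=5,interpolation=cv2.INTER_CUBIC)
cv2.imwrite("pics/c5.png",d)
E
```

```text
t 20.35 knob rad 1.3732 M [ 0.019 -0.001  0.008] F [-0.  -0.5 -4.8] [0.4612 0.0608 0.1009]
t 20.35 pos [0.4612 0.0608 0.1009] yaw 80.52 z [-8.e-04  1.e-04 -1.e+00] F [-0.86 -0.85 -4.05] M [0.019 0.036 0.012] w 35.9 gf 30.017192670784425
turn 0.0013316522770919746 shift [-0.273 -0.696 -0.005]
```

View pics/c5.png

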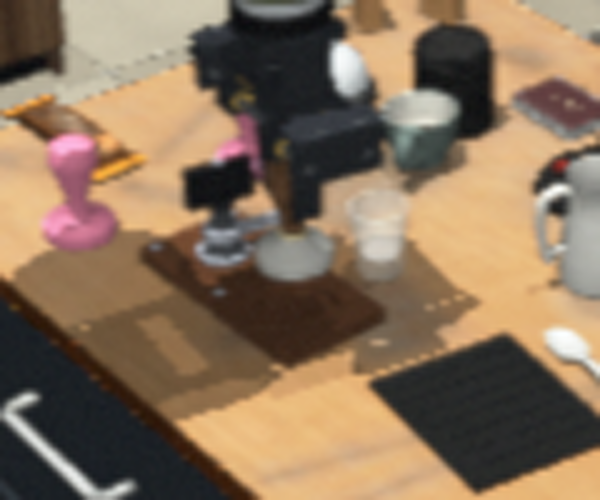

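Emit:
{"name": "move_arm", "arguments": {"commands": [[[0,0,0,-0.03,-0.08,0,30],[0,0,0,-0.08,-0.2,0,30],[0,0,0,-0.13,-0.33,0,30],[0,0,0,-0.18,-0.46,0,30],[0,0,0,-0.23,-0.58,0,30],[0,0,0,-0.26,-0.66,0,30],[0,0,0,-0.273,-0.696,0,30],[0,0,0,-0.273,-0.696,0,30]]]}}

```text
clock: 21.2
ee_pos: [0.5001, -0.1226, 0.1008]
orientation: [[-0.986, 0.166, -0.001], [0.166, 0.986, 0.0], [0.001, 0.0, -1.0]]
contact_force: [0.1, 0.8, -4.1]
grip_width: 0.036
grip_force: 30.0
```

Emit:
{"name": "move_arm", "arguments": {"commands": [[[0,0,0,0,0,0.05,30],[0,0,0,0,0,0.1,30],[0,0,0,0,0,0.14,30],[0,0,0,0,0,0.16,30],[0,0,0,0,0,0.17,30],[0,0,0,0,0,0.17,30]]]}}

```text
clock: 21.8
ee_pos: [0.5002, -0.1218, 0.0587]
orientation: [[-0.986, 0.164, -0.0], [0.164, 0.986, 0.0], [0.0, 0.0, -1.0]]
contact_force: [-0.2, 0.0, -5.0]
grip_width: 0.0357
grip_force: 30.0
```

```bash
python3 - <<'E'
from h import *
look(3);go([.5,-.122,.054],80.4)
q=optics.snapshot("scene"); d=cv2.resize(q["color"][180:260,280:380,::-1],None,fx=6,fy=6,interpolation=cv2.INTER_CUBIC)
cv2.imwrite("pics/c6.png",d)
E
```

```text
t 21.95 knob rad 1.3733 M [ 0.015 -0.04  -0.   ] F [-0.4 -0.1 -4.3] [ 0.5004 -0.1221  0.0591]
t 21.95 pos [ 0.5004 -0.1221  0.0591] yaw 80.52 z [ 7.e-04 -3.e-04 -1.e+00] F [ 0.02  0.03 -5.1 ] M [ 0.001 -0.086 -0.013] w 36.2 gf 30.01466307505325
turn 0.0013631347412975793 shift [0.002 0.    0.021]
```

View pics/c6.png

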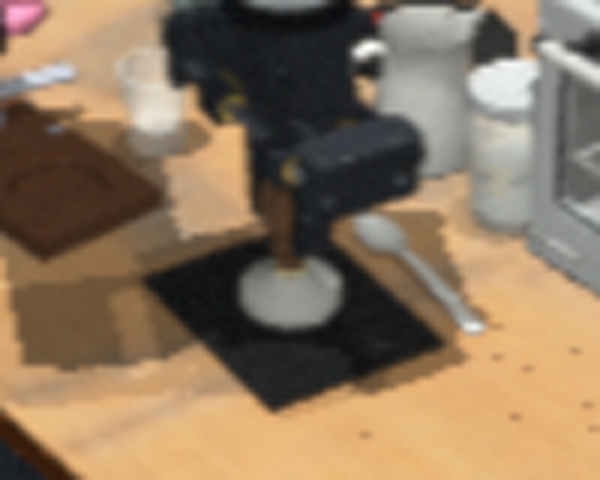

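Tamper hangs upright above the mat centre. I'll lower in ~1 mm steps until weight transfers.

Emit:
{"name": "move_arm", "arguments": {"commands": [[[0,0,0,0,0,0.006,30],[0,0,0,0,0,0.012,30],[0,0,0,0,0,0.012,30]]]}}

```text
clock: 22.3
ee_pos: [0.5001, -0.1221, 0.0556]
orientation: [[-0.986, 0.165, -0.0], [0.165, 0.986, 0.0], [0.0, 0.0, -1.0]]
contact_force: [-0.0, -0.2, -4.3]
grip_width: 0.0356
grip_force: 30.0
```

Emit:
{"name": "move_arm", "arguments": {"commands": [[[0,0,0,0,0,0.004,30],[0,0,0,0,0,0.005,30],[0,0,0,0,0,0.005,30]]]}}

```text
clock: 22.6
ee_pos: [0.5002, -0.1221, 0.0545]
orientation: [[-0.986, 0.165, -0.0], [0.165, 0.986, 0.0], [0.0, 0.0, -1.0]]
contact_force: [0.3, 0.2, -4.6]
grip_width: 0.0357
grip_force: 30.0
```

Emit:
{"name": "move_arm", "arguments": {"commands": [[[0,0,0,0,0,0.004,30],[0,0,0,0,0,0.005,30],[0,0,0,0,0,0.005,30]]]}}

```text
clock: 22.9
ee_pos: [0.5002, -0.1221, 0.0533]
orientation: [[-0.986, 0.165, 0.0], [0.165, 0.986, -0.0], [-0.0, -0.0, -1.0]]
contact_force: [0.5, 0.2, -4.4]
grip_width: 0.0361
grip_force: 30.0
```

Emit:
{"name": "move_arm", "arguments": {"commands": [[[0,0,0,0,0,0.003,30],[0,0,0,0,0,0.003,30]]]}}

```text
clock: 23.1
ee_pos: [0.5003, -0.1221, 0.0532]
orientation: [[-0.986, 0.165, 0.001], [0.165, 0.986, -0.0], [-0.001, -0.0, -1.0]]
contact_force: [-2.5, 1.1, 4.1]
grip_width: 0.0358
grip_force: 29.4
```

Emit:
{"name": "move_arm", "arguments": {"commands": [[[0,0,0,0,0,0.003,30],[0,0,0,0,0,0.003,30]]]}}

```text
clock: 23.3
ee_pos: [0.5003, -0.1221, 0.0531]
orientation: [[-0.986, 0.165, 0.001], [0.165, 0.986, -0.001], [-0.001, -0.001, -1.0]]
contact_force: [-4.4, 0.9, 11.8]
grip_width: 0.036
grip_force: 28.8
```

Emit:
{"name": "move_arm", "arguments": {"commands": [[[0,0,0,0,0,0.003,30],[0,0,0,0,0,0.003,30]]]}}

```text
clock: 23.5
ee_pos: [0.5004, -0.1222, 0.053]
orientation: [[-0.986, 0.164, 0.002], [0.164, 0.986, -0.001], [-0.002, -0.001, -1.0]]
contact_force: [-6.5, 2.4, 19.7]
grip_width: 0.0359
grip_force: 28.3
```

Emit:
{"name": "move_arm", "arguments": {"commands": [[[0,0,0,0,0,-0.006,30],[0,0,0,0,0,-0.006,30],[0,0,0,0,0,-0.006,37],[0,0,0,0,0,-0.006,40],[0,0,0,0,0,-0.006,50],[0,0,0,0,0,-0.006,60],[0,0,0,0,0,-0.006,70],[0,0,0,0,0,-0.006,75]]], "grip_force": 8}}

```text
clock: 24.3
ee_pos: [0.5002, -0.1221, 0.0525]
orientation: [[-0.986, 0.165, 0.0], [0.165, 0.986, -0.0], [-0.0, -0.0, -1.0]]
contact_force: [0.2, -0.3, 0.2]
grip_width: 0.0697
grip_force: 0.0
```

Emit:
{"name": "move_arm", "arguments": {"commands": [[[0,0,0,0,0,-0.05,75],[0,0,0,0,0,-0.15,75],[0,0,0,0,0,-0.3,75],[0,0,0,0,0,-0.45,75],[0,0,0,0,0,-0.6,75],[0,0,0,0,0,-0.6,75]]]}}

```text
clock: 24.9
ee_pos: [0.5017, -0.1227, 0.2071]
orientation: [[-0.986, 0.165, 0.008], [0.164, 0.986, -0.004], [-0.009, -0.003, -1.0]]
contact_force: [0.4, -1.1, -0.5]
grip_width: 0.0746
grip_force: 0.0
```

```bash
python3 - <<'E'
from h import *
look(2)
q=optics.snapshot("scene"); d=cv2.resize(q["color"][165:255,240:370,::-1],None,fx=6,fy=6,interpolation=cv2.INTER_CUBIC)
cv2.imwrite("pics/c7.png",d)
for t in("tamper","mat","shot_glass","teaspoon"):
  for r in optics.trace(t,q)[:3]:
    w=pts(q,r["mask"]); print(t,round(r["confidence"],2),np.median(w,0).round(3),np.percentile(w,2,0).round(3),np.percentile(w,98,0).round(3))
E
```

```text
t 25.0 knob rad 1.3732 M [ 0.009 -0.031  0.013] F [-0.5  0.1 -0.2] [ 0.5001 -0.122   0.2025]
tamper 0.81 [ 0.489 -0.133  0.021] [ 0.469 -0.152  0.005] [ 0.515 -0.107  0.084]
tamper 0.65 [0.557 0.263 0.039] [ 0.54   0.241 -0.002] [0.591 0.321 0.083]
tamper 0.57 [0.391 0.259 0.022] [0.371 0.239 0.   ] [0.418 0.281 0.081]
mat 0.61 [ 0.482 -0.146  0.003] [ 0.435 -0.2   -0.002] [ 0.554 -0.051  0.008]
shot_glass 0.61 [0.544 0.065 0.039] [0.524 0.051 0.001] [0.567 0.1   0.056]
```

View pics/c7.png

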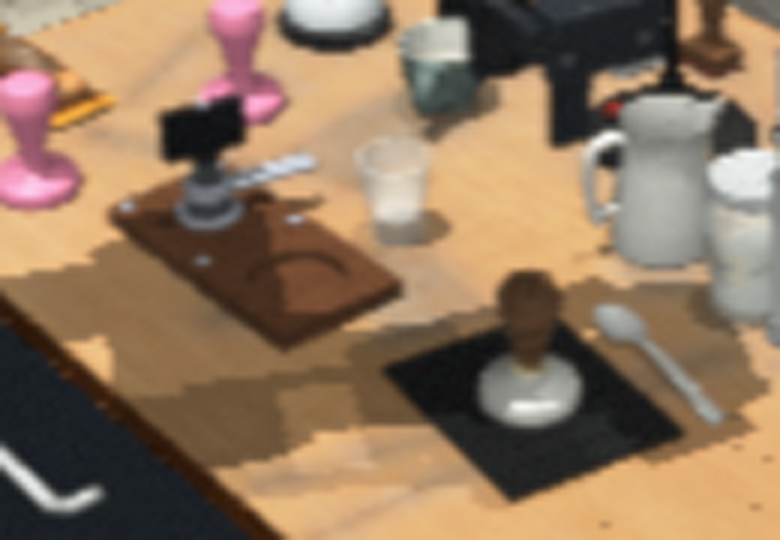

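The picture shows the tamper upright on the mat (530, 390), the socket empty (300, 280), the keeper bar swung open (270, 172), and the gripper clear.

```bash
python3 -c "
from h import *
print(hand_in())"
```

```text
the job is handed in; nothing more can be done
None
```

I rocked the keeper free and swung it open by about 78°, then lifted the tamper out and set it upright at the centre of the mat. I saw nothing else disturbed, and I handed the job in at about 25 s (limit 69 s).

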